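# Open the coin-dip pot and the cleaner jug

## Robot

A 6-joint arm with a two-finger parallel gripper is mounted at the origin on the work surface. World frame = base frame: x ahead of the robot, y to its left, z up, the work surface at z = 0. Lengths are in m, angles in rad, forces in N, time in s.
With the tool pointing down it reaches from about 0.4 to 0.825 m from the base axis. Payload 7 kg.
Tool frame: the origin (TCP) lies at the centre of the arm's flange, where the gripper is bolted on; the fingertips stand env.tcp_to_tips ahead of it and the grasp point (between the pads) lies 159 mm ahead of it (env.tcp_to_tips is the distance from the TCP to the fingertips, in m); z points along the fingers, y is the direction in which the jaws open and shut (so a half turn about z gives the same grasp; the last joint's range is limited). The gripper opens to 88 mm and grips with 3 to 60 N. Pads are 19 mm wide; open, the fingers measure 130 mm over their backs; the gripper's body (78 mm by 193 mm) begins 47 mm behind the grasp point.
Start: joints at [1.517, 0.359, 0.012, 0, -1.224, -0.288], TCP at [0.226, 0.636, 0.405] pointing down, gripper open.
Joint ranges: [-3.07, 3.07], [-1.43, 2.12], [-1.02, 1.25], [-3.03, 1.67], [-3.05, -0], [-3.03, 3.03]. Speed limits (rad/s): [2.39, 2.39, 3.01, 3.14, 3.14, 3.14].

## Interface

Orientations are given as a rotation vector (axis times angle).
In Python, from rig import env, camera, camera_params gives the robot as it stands.
- The arm moves only by the tool play_rows, never from a script. Its argument "rows" is a list of rows, each an object of numbers: "wx", "wy", "wz": the turn, a rotation vector about the world's x, y, z in degrees; "x", "y", "z": the shift along the world's x, y, z in units of 25 mm (1.0 is 25 mm); "jaw": the opening, from 0 (shut) to 1 (fully open). A call has 1 to 10 rows; each row shifts and turns the commanded pose from where the row before left it; what a row does not reach is not made up. A row lasts 1/12 s, in which the tool goes at most 41.7 mm and 7.16 degrees, less where a joint would pass 70% of its speed; a pose out of reach is approached as far as the arm can. A call is refused whole if a number of a shift passes 1 or a number of a turn 7.16, either way. A call with a gripper value outside its range is refused whole. The fingers move at their own pace and stop on an object; "grip_force" is the grip in N (left out, the last holds). Time passes only in rows, so rows that do not move let the fingers close. It gives the time, the measured TCP pose, the force and the opening at its end, in the units of the state.
- env.sense(): the state, without advancing time (a new reading comes with each control period).
- camera(name): name is "scene" or "top" or "wrist"; returns the picture (480x640x3 uint8, red, green, blue); there is no depth.
- camera_params(name): a dict with "camera_matrix" (3x3 intrinsics, pixels), "k1" (the pictures are not rectified: a ray, as slopes to the right and down, at radius r is drawn at 1 + k1 r^2 times it, then the intrinsics apply), "origin" and "rotation" of the camera in the world; the wrist camera has in their place "tool_from_camera" (4x4, takes a point from camera to tool coordinates, whose origin is the TCP and whose axes are the flange's). Camera axes: x right, y up, looking along -z (the intrinsics and any distortion apply to the point x, -y, -z); pixel columns grow to the right and rows downward; lengths in m; the calibration is good to about 2 mm. A picture is of the moment at which its call begins: read the wrist's pose just before it. camera_params takes no time and is no camera call.
- env.job_done(): hands the job in, once; it reports no verdict.
The state is a dict: "time_s": time; "q": joint angles; "joint_velocities": joint speeds; "effort": joint torques, N m; "tcp_pos": TCP position; "orientation": TCP orientation; "force": force on the tool from outside, world axes, zero at the start; "torque": the same for the moment, N m; "finger_gap": opening from 0.0 (shut) to 1.0 (fully open).
Only numpy, scipy, OpenCV 4.12 (cv2) and the standard library are available. Lean on these libraries where they do the work, as an engineer would, in place of code of your own. Each camera call takes 0.05 s, during which the arm holds its last target. There are 200 camera calls.

## Task

Get the coin-dip station ready for filling: first lift the steel lid off the pot by its knob and set it down (do not drop it) in the middle of the round cork mat, right way up, and let go of it. Then open the blue cleaner jug: press its red safety cap down, keep it pressed while you turn it a quarter turn anticlockwise (seen from above), lift it off and finish while still holding the cap, upright, in the gripper a few centimetres straight above the open neck. Leave the pot, the carton, the tape roll and the white tub where they are.

Things in the scene. Friction and masses are not known exactly. Their poses are not given: they have to be found in the camera images.
- lid_knob (a point): Centre of the black knob on the pot's loose steel lid: an upright cylinder 30 mm wide, 24 mm tall, on a thin stem. The lid is a 148 mm disc, its upper face 23 mm below this point; z up.
- lid: The same lid, about 0.2 kg; origin at the centre of its underside, 33 mm below the knob's centre. The lowest 6 mm are a centring plug of 122 mm diameter that sits inside the pot's mouth with 5 mm play all round.
- pot: Round steel dip pot with copper coins in it, 140 mm outside diameter, 85 mm tall, wall 4 mm, two small loop handles 62 mm up on its +y and -y sides reaching 90 mm from its axis. Stands loose on the bench, about 1.6 kg. Origin at the centre of its underside.
- mat_center (a point): Centre of the upper face of the round cork mat (170 mm diameter, 4 mm thick, fixed to the bench) where the lid goes. A lid resting on it has its knob centre 33 mm above this point.
- cap_center (a point): Centre, half-way up, of the jug's red safety cap: an upright cylinder 50 mm wide and 44 mm tall, about 40 g. Grip it by its smooth upper 20 mm; the ribbed skirt below is hollow, 48 mm wide. x runs along the white stripe on its top, z up. It starts locked on the neck, its x along the jug's x.
- cap: The same cap; origin at the centre of its hem. It presses down 10 mm on a spring (3 N at first, 13 N at the bottom stop). Pressed 5.5 mm or more (6.5 to 9 is safe) it turns anticlockwise seen from above; unpressed it stops after a few degrees, clockwise always. Turned 60 to 120 degrees (80 to 90 is best) it is free and lifts straight off.
- jug_neck (a point): Top centre of the small grey spring post in the jug's white neck, hidden under the cap, 149 mm above the bench; axes as the jug's. The locked cap's centre is 2 mm below this point; the cap is clear of the neck when its centre is over 22 mm above it.
- jug: Blue cleaner jug, clamped to the bench, it cannot move; origin on the neck axis at bench height. Body 95 x 100 mm, 100 mm tall, in a 130 x 130 mm steel foot; shoulder sloping up to a 52 mm collar at 115 mm height; handle on its +x side reaching 88 mm from the axis.
- carton: Bystander: open cardboard carton of copper coins, 90 x 110 mm, 60 mm tall, origin at the centre of its underside.
- tape: Bystander: roll of amber tape lying flat, 96 mm outside diameter, 45 mm tall, origin at the centre of its underside.
- tub: Bystander: white tub with lid, 60 mm diameter, 75 mm tall, origin at the centre of its underside.
Things that resemble listed ones, but are neither listed nor needed, are in the scene too. Of the things shaped like the cap, the red one is meant.

How it is judged:
By the outcome, as a careful person would: the job done as asked, in the order asked, and still so for the second after the job is handed in, while the arm keeps its last pose, push and grip.
It also fails if it takes over 64 s, if anything falls off the work surface, if the arm or the gripper's body presses on something with over 40 N, if the wrist force passes 120 N, or if a joint passes its speed limit or range.

## Working session

There is one attempt and no reset: what is moved stays moved. The work goes in short steps, Python scripts to look and compute and a tool call to move; the robot and the scene stay as the last step left them, time stands still between calls to the robot, and variables do not carry over. Pictures are saved under pics/ and viewed, about 8 in all and at most 12, crops included, and the job is handed in when it is done.

Besides the shell and the picture viewer there is one more tool, called as name(argument=value, ...) on one line, values as JSON. play_rows: Moves the arm, as the interface text tells. Its arguments: {"type":"object","properties":{"rows":{"type":"array","items":{"type":"object","properties":{"wx":{"type":"number"},"wy":{"type":"number"},"wz":{"type":"number"},"x":{"type":"number"},"y":{"type":"number"},"z":{"type":"number"},"jaw":{"type":"number"}}}},"grip_force":{"type":"number"}},"required":["rows"]}

```bash
mkdir -p pics; ls
cat > h.py <<'E'
import numpy as np, cv2
from scipy.spatial.transform import Rotation as R
from rig import env, camera, camera_params
def snap(name,f):
    s=env.sense(); im=camera(name); cv2.imwrite('pics/'+f,im[:,:,::-1]); return s,im
def pose(name,s=None):
    p=camera_params(name)
    if name=='wrist':
        s=s or env.sense(); T=np.eye(4);T[:3,:3]=R.from_rotvec(s['orientation']).as_matrix();T[:3,3]=s['tcp_pos']
        T=T@np.array(p['tool_from_camera']); return p,T[:3,:3],T[:3,3]
    return p,np.array(p['rotation']),np.array(p['origin'])
def ray(name,uv,s=None):
    p,Rm,o=pose(name,s); K=np.array(p['camera_matrix']);k=p['k1']
    u=cv2.undistortPoints(np.array([[uv]],float),K,np.array([k,0,0,0.]))[0,0]
    return o,Rm@np.array([u[0],-u[1],-1])
def at(name,uv,z,s=None):
    o,d=ray(name,uv,s); return o+d*(z-o[2])/d[2]
def proj(name,P,s=None):
    p,Rm,o=pose(name,s);c=Rm.T@(np.array(P)-o);K=np.array(p['camera_matrix'])
    x,y=c[0]/-c[2],-c[1]/-c[2];f=1+p['k1']*(x*x+y*y);return (K@[x*f,y*f,1])[:2]
E
python3 - <<'E'
from h import *
s,_=snap('top','top.png'); snap('scene','scene.png')
print(env.tcp_to_tips, {k:np.round(v,3) for k,v in s.items()})
for n in('top','scene'):print(camera_params(n))
print(camera_params('wrist'))
E
```

```text
pics
0.1781 {'time_s': np.float64(0.0), 'q': array([ 1.517,  0.359,  0.011, -0.   , -1.224, -0.288]), 'joint_velocities': array([-0.001,  0.001,  0.   ,  0.002,  0.001, -0.001]), 'effort': array([ 0.0000e+00, -5.8272e+01,  2.9304e+01,  6.9970e+00,  7.0000e-03,
       -0.0000e+00]), 'tcp_pos': array([0.226, 0.636, 0.404]), 'orientation': array([ 3.094, -0.534, -0.   ]), 'force': array([-0.039,  0.191, -1.039]), 'torque': array([-0.004, -0.014, -0.034]), 'finger_gap': np.float64(1.0)}
{'camera_matrix': array([[471.93024233,   0.        , 320.57241461],
       [  0.        , 471.93024233, 244.77609469],
       [  0.        ,   0.        ,   1.        ]]), 'k1': -0.06762895105075502, 'origin': array([ 0.37230866, -0.07917667,  1.16429537]), 'rotation': array([ 0.17095282, -0.12383202, -1.58028938])}
{'camera_matrix': array([[570.8009899 ,   0.        , 324.77317669],
       [  0.        , 570.8009899 , 243.08242813],
       [  0.        ,   0.        ,   1.        ]]), 'k1': 0.05471890741379534, 'origin': array([ 1.07799228, -0.72852905,  0.98959288]), 'rotation': array([0.7312194 , 0.24009497, 0.64053541])}
{'camera_matrix': array([[401.92631445,   0.        , 319.5136323 ],
       [  0.        , 401.92631445, 237.78339997],
       [  0.        ,   0.        ,   1.        ]]), 'k1': -0.08761399671007024, 'tool_from_camera': array([[-1.44588677e-04,  9.56665062e-01,  2.91190553e-01,
         7.97341857e-02],
       [ 9.99999678e-01, -9.16578976e-05,  7.97671959e-04,
         4.07302610e-04],
       [ 7.89794808e-04,  2.91190574e-01, -9.56664740e-01,
         1.95884000e-02],
       [ 0.00000000e+00,  0.00000000e+00,  0.00000000e+00,
         1.00000000e+00]])}
```

View pics/top.png

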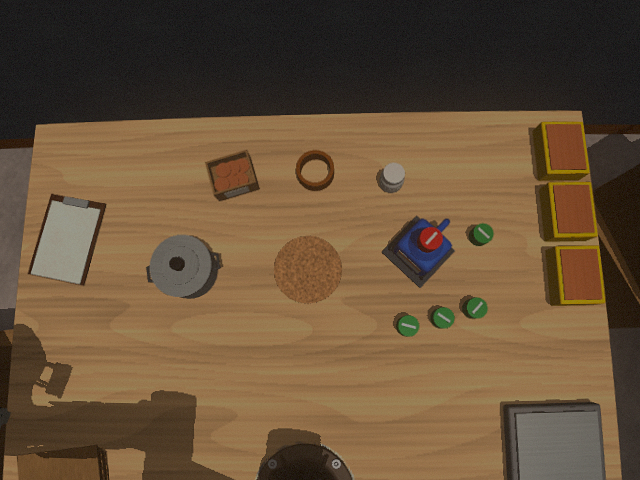

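View pics/scene.png

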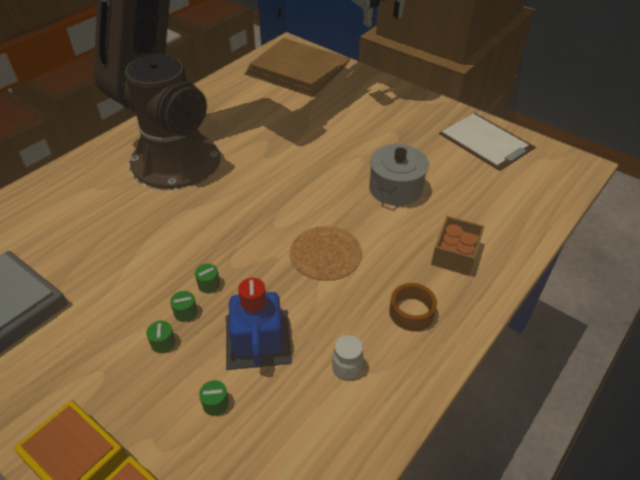

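The top picture shows the knob at about (177,264), the mat at (308,270) and the red cap at (431,238). The four green caps at (483,234), (477,308), (443,318) and (408,326) are decoys, because the cap meant is red and sits on the blue jug. I'll confirm this in an enlarged crop.

```bash
sed -i "s/return p,np.array(p\['rotation'\]),/return p,R.from_rotvec(p['rotation']).as_matrix(),/" h.py
python3 - <<'E'
from h import *
t=cv2.imread('pics/top.png');s=cv2.imread('pics/scene.png')
c=lambda im,x,y:cv2.resize(im[y:y+75,x:x+100],(400,300),interpolation=cv2.INTER_CUBIC)
cv2.imwrite('pics/crop.png',np.vstack([np.hstack([c(t,130,225),c(t,380,200)]),np.hstack([c(s,350,130),c(s,205,260)])]))
def tri(a,b):
    o1,d1=ray('top',a);o2,d2=ray('scene',b)
    m=np.linalg.lstsq(np.c_[d1,-d2],o2-o1,rcond=None)[0]
    return o1+d1*m[0],o2+d2*m[1]
print(tri((177,264),(400,155)),tri((431,238),(252,289)))
for n,f in(('top',t),('scene',s)):
    h=cv2.cvtColor(f,cv2.COLOR_BGR2HSV)
    m=((h[...,0]<6)|(h[...,0]>174))&(h[...,1]>200)&(h[...,2]>120);k=cv2.connectedComponentsWithStats(m.astype(np.uint8))
    print(n,[(k[2][i],k[3][i]) for i in range(1,k[0]) if k[2][i][4]>50])
print('mat',at('top',(308,270),.004),at('scene',(326,253),.004))
E
```

```text
(array([0.53327359, 0.28105205, 0.11077136]), array([0.53339213, 0.28116551, 0.11082827])) (array([ 0.57256112, -0.28830128,  0.16551358]), array([ 0.57343072, -0.28735224,  0.16548922]))
top [(array([420, 228,  22,  21, 269], dtype=int32), array([430.66914498, 238.01115242]))]
scene [(array([239, 279,  25,  20, 285], dtype=int32), array([251.04561404, 288.56140351]))]
mat [ 0.52943581 -0.01367061  0.004     ] [ 0.53492314 -0.0145273   0.004     ]
```

View pics/crop.png

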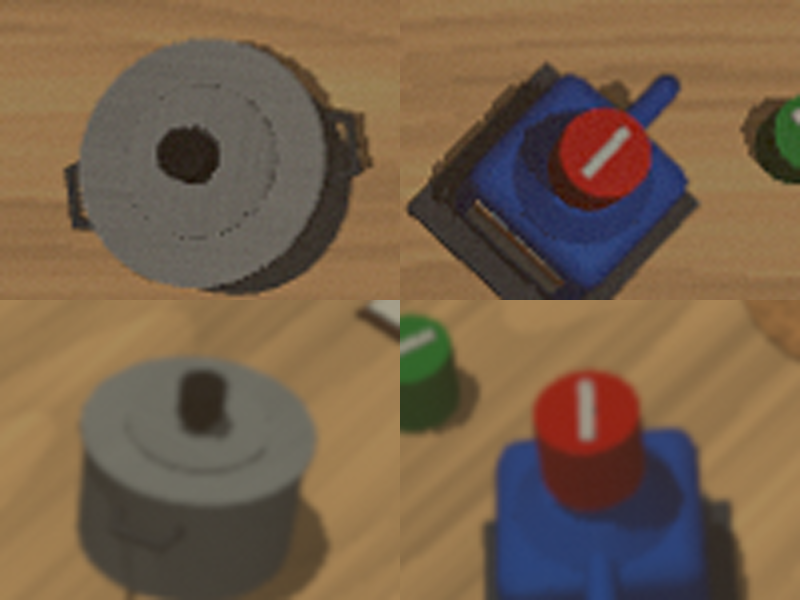

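The crop confirms it: the red cap is on the jug with its top centre at top (431.7,238.2) and scene (251.5,288.2), and the stripe points towards the handle. The knob is at top (177,263.5). Next I'll fly between the pot and mat for a wrist view.

play_rows(rows=[{"x": 0.6,"y": -0.98,"z": 0.1},{"x": 0.6,"y": -0.98,"z": 0.1},{"x": 0.6,"y": -0.98,"z": 0.1},{"x": 0.6,"y": -0.98,"z": 0.1},{"x": 0.6,"y": -0.98,"z": 0.1},{"x": 0.6,"y": -0.98,"z": 0.1},{"x": 0.6,"y": -0.98,"z": 0.1},{"x": 0.6,"y": -0.98,"z": 0.1},{"x": 0.6,"y": -0.98,"z": 0.1},{"x": 0.6,"y": -0.98,"z": 0.1}])

```text
schema error: expected keys wx, wy, wz, x, y, z, jaw
```

play_rows(rows=[{"x": 0.6,"y": -0.98,"z": 0.1},{"x": 0.6,"y": -0.98,"z": 0.1},{"x": 0.6,"y": -0.98,"z": 0.1},{"x": 0.6,"y": -0.98,"z": 0.1},{"x": 0.6,"y": -0.98,"z": 0.1},{"x": 0.6,"y": -0.98,"z": 0.1},{"x": 0.6,"y": -0.98,"z": 0.1},{"x": 0.6,"y": -0.98,"z": 0.1},{"x": 0.6,"y": -0.98,"z": 0.1},{}])

```text
schema error: expected keys wx, wy, wz, x, y, z, jaw
```

Run:
```python
from h import *
s,im=snap('wrist','w1.png'); print(s['tcp_pos'],s['orientation'],s['time_s'],s['joint_velocities'])
import json;json.dump({k:np.array(s[k]).tolist() for k in('tcp_pos','orientation')},open('w1.json','w'))
for P in((.533,.281,.124),(.532,-.014,.004),(.573,-.288,.169)):print(proj('wrist',P,s))
print('captop',at('top',(431.7,238.2),.169),at('scene',(251.5,288.2),.169))
a,b=at('top',(427,244.2),.169),at('top',(436.7,232.2),.169);print(np.degrees(np.arctan2(*(b-a)[1::-1])))
```

```text
[0.22619493 0.63579325 0.403833  ] [ 3.09436210e+00 -5.34174818e-01 -1.38421558e-04] 0.1 [-0.00015935 -0.00066527  0.00134546  0.00088132  0.00010288 -0.00082746]
[463.0750161   -4.78525142]
[487.6469937   66.44508739]
[-273042.32063835  216312.82780306]
captop [ 0.57139806 -0.28904936  0.169     ] [ 0.5735817 -0.2884384  0.169    ]
-40.735899751916946
```

View pics/w1.png

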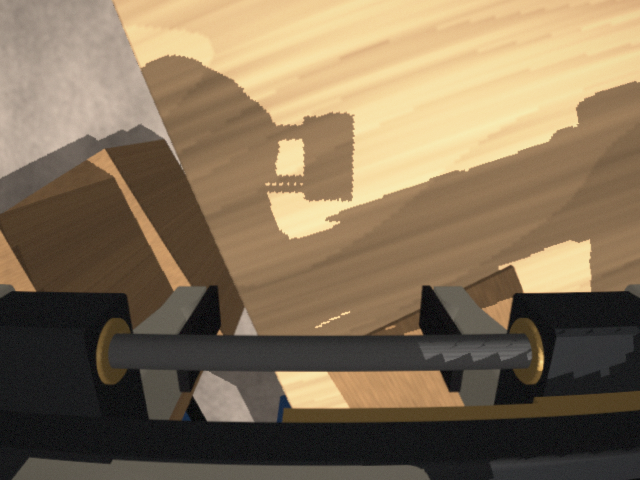

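The picture shows only the bench corner seen from the start pose, since the moves were refused. Every key is needed in each row.

play_rows(rows=[{"x": 0.47,"y": -0.98,"z": 0.1,"wx": 0,"wy": 0,"wz": 0,"jaw": 1},{"x": 0.47,"y": -0.98,"z": 0.1,"wx": 0,"wy": 0,"wz": 0,"jaw": 1},{"x": 0.47,"y": -0.98,"z": 0.1,"wx": 0,"wy": 0,"wz": 0,"jaw": 1},{"x": 0.47,"y": -0.98,"z": 0.1,"wx": 0,"wy": 0,"wz": 0,"jaw": 1},{"x": 0.47,"y": -0.98,"z": 0.1,"wx": 0,"wy": 0,"wz": 0,"jaw": 1},{"x": 0.47,"y": -0.98,"z": 0.1,"wx": 0,"wy": 0,"wz": 0,"jaw": 1},{"x": 0.47,"y": -0.98,"z": 0.1,"wx": 0,"wy": 0,"wz": 0,"jaw": 1},{"x": 0.47,"y": -0.98,"z": 0.1,"wx": 0,"wy": 0,"wz": 0,"jaw": 1},{"x": 0.47,"y": -0.98,"z": 0.1,"wx": 0,"wy": 0,"wz": 0,"jaw": 1},{"x": 0.47,"y": -0.98,"z": 0.1,"wx": 0,"wy": 0,"wz": 0,"jaw": 1}])

```text
time_s: 0.98
tcp_pos: [0.3441, 0.3895, 0.4297]
orientation: [3.096, -0.534, -0.0]
force: [0.2, 0.3, -0.3]
finger_gap: 0.998
```

play_rows(rows=[{"x": 0.47,"y": -0.98,"z": 0.1,"wx": 0,"wy": 0,"wz": 4,"jaw": 1},{"x": 0.47,"y": -0.98,"z": 0.1,"wx": 0,"wy": 0,"wz": 4,"jaw": 1},{"x": 0.47,"y": -0.98,"z": 0.1,"wx": 0,"wy": 0,"wz": 4,"jaw": 1},{"x": 0.47,"y": -0.98,"z": 0.1,"wx": 0,"wy": 0,"wz": 4,"jaw": 1},{"x": 0.47,"y": -0.98,"z": 0.1,"wx": 0,"wy": 0,"wz": 4,"jaw": 1},{"x": 0.47,"y": -0.98,"z": 0.1,"wx": 0,"wy": 0,"wz": 0,"jaw": 1},{"x": 0.47,"y": -0.98,"z": 0.1,"wx": 0,"wy": 0,"wz": 0,"jaw": 1},{"x": 0.47,"y": -0.98,"z": 0.1,"wx": 0,"wy": 0,"wz": 0,"jaw": 1},{"x": 0,"y": 0,"z": 0,"wx": 0,"wy": 0,"wz": 0,"jaw": 1},{"x": 0,"y": 0,"z": 0,"wx": 0,"wy": 0,"wz": 0,"jaw": 1}])

```text
time_s: 1.82
tcp_pos: [0.438, 0.1938, 0.4497]
orientation: [-3.141, -0.007, 0.0]
force: [-0.4, 0.2, -0.4]
finger_gap: 1.002
```

Run:
```python
from h import *
s,im=snap('wrist','w2.png'); print(s['tcp_pos'],s['orientation'],s['time_s'],abs(s['joint_velocities']).max())
import json;json.dump({k:np.array(s[k]).tolist() for k in('tcp_pos','orientation')},open('w2.json','w'))
for P in((.533,.281,.124),(.532,-.014,.004),(.573,-.288,.169)):print(proj('wrist',P,s))
```

```text
[0.43804553 0.19378496 0.44967889] [-3.14136577e+00 -7.25501929e-03  3.61927647e-06] 1.8167 0.03484660972407512
[200.40080901  95.36883458]
[519.69689273 106.07038122]
[818.32853716 106.55883243]
```

View pics/w2.png

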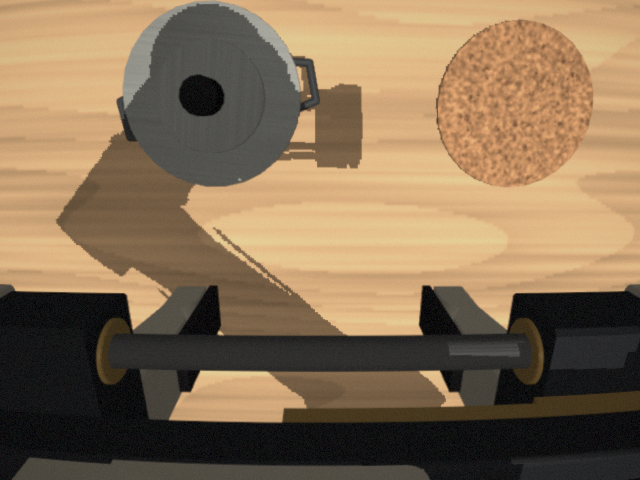

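The wrist picture shows the knob at (201,95), matching the prediction of (200,95). The mat edges are at about (437,106), (593,98), (520,19) and (508,187).

Run:
```python
from h import *; import json
from scipy.optimize import least_squares
s=json.load(open('w2.json'))
P=lambda n,l:np.array([at(n,p,.004,s)[:2] for p in l])
for n,l in(('wrist',[(437,106),(593,98),(520,19),(508,187)]),('top',[(274,269),(342,269),(308,236),(308,303)]),('scene',[(290,253),(362,254),(326,228),(326,278)])):
    q=P(n,l);print(n,least_squares(lambda c:np.hypot(*(q-c).T)-.085,[.53,-.01]).x)
print(at('wrist',(202,95),.122,s))
```

```text
wrist [ 0.53182888 -0.01106321]
top [ 0.53174195 -0.01345786]
scene [ 0.53294463 -0.01192415]
[0.53334547 0.28035964 0.122     ]
```

play_rows(rows=[{"x": 0.476,"y": 0.434,"z": -0.6,"wx": 0,"wy": 0,"wz": 0,"jaw": 1},{"x": 0.476,"y": 0.434,"z": -0.6,"wx": 0,"wy": 0,"wz": 0,"jaw": 1},{"x": 0.476,"y": 0.434,"z": -0.6,"wx": 0,"wy": 0,"wz": 0,"jaw": 1},{"x": 0.476,"y": 0.434,"z": -0.6,"wx": 0,"wy": 0,"wz": 0,"jaw": 1},{"x": 0.476,"y": 0.434,"z": -0.6,"wx": 0,"wy": 0,"wz": 0,"jaw": 1},{"x": 0.476,"y": 0.434,"z": -0.6,"wx": 0,"wy": 0,"wz": 0,"jaw": 0.8},{"x": 0.476,"y": 0.434,"z": -0.6,"wx": 0,"wy": 0,"wz": 0,"jaw": 0.8},{"x": 0.476,"y": 0.434,"z": -0.6,"wx": 0,"wy": 0,"wz": 0,"jaw": 0.8},{"x": 0,"y": 0,"z": 0,"wx": 0,"wy": 0,"wz": 0,"jaw": 0.8},{"x": 0,"y": 0,"z": 0,"wx": 0,"wy": 0,"wz": 0,"jaw": 0.8}])

```text
time_s: 2.7
tcp_pos: [0.5326, 0.2829, 0.3279]
orientation: [3.139, 0.013, -0.004]
force: [-1.0, -0.2, 1.1]
finger_gap: 0.804
```

play_rows(rows=[{"x": 0,"y": 0,"z": -0.5,"wx": 0,"wy": 0,"wz": 0,"jaw": 0.8},{"x": 0,"y": 0,"z": -0.5,"wx": 0,"wy": 0,"wz": 0,"jaw": 0.8},{"x": 0,"y": 0,"z": -0.4,"wx": 0,"wy": 0,"wz": 0,"jaw": 0.8},{"x": 0,"y": 0,"z": -0.4,"wx": 0,"wy": 0,"wz": 0,"jaw": 0.8},{"x": 0,"y": 0,"z": -0.2,"wx": 0,"wy": 0,"wz": 0,"jaw": 0.8},{"x": 0,"y": 0,"z": -0.2,"wx": 0,"wy": 0,"wz": 0,"jaw": 0.8},{"x": 0,"y": 0,"z": 0,"wx": 0,"wy": 0,"wz": 0,"jaw": 0.8},{"x": 0,"y": 0,"z": 0,"wx": 0,"wy": 0,"wz": 0,"jaw": 0.8}])

```text
time_s: 3.37
tcp_pos: [0.533, 0.2818, 0.2748]
orientation: [3.141, 0.012, 0.0]
force: [0.7, 0.4, -0.2]
finger_gap: 0.799
```

play_rows(rows=[{"x": 0,"y": 0,"z": 0,"wx": 0,"wy": 0,"wz": 0,"jaw": 0.5},{"x": 0,"y": 0,"z": 0,"wx": 0,"wy": 0,"wz": 0,"jaw": 0.4},{"x": 0,"y": 0,"z": 0,"wx": 0,"wy": 0,"wz": 0,"jaw": 0},{"x": 0,"y": 0,"z": 0,"wx": 0,"wy": 0,"wz": 0,"jaw": 0},{"x": 0,"y": 0,"z": 0,"wx": 0,"wy": 0,"wz": 0,"jaw": 0},{"x": 0,"y": 0,"z": 0,"wx": 0,"wy": 0,"wz": 0,"jaw": 0},{"x": 0,"y": 0,"z": 0,"wx": 0,"wy": 0,"wz": 0,"jaw": 0},{"x": 0,"y": 0,"z": 0,"wx": 0,"wy": 0,"wz": 0,"jaw": 0}], grip_force=25)

```text
time_s: 4.03
tcp_pos: [0.533, 0.2818, 0.2747]
orientation: [-3.141, -0.012, -0.0]
force: [-0.7, 0.5, 0.0]
finger_gap: 0.338
```

play_rows(rows=[{"x": 0,"y": 0,"z": 0.1,"wx": 0,"wy": 0,"wz": 0,"jaw": 0},{"x": 0,"y": 0,"z": 0.1,"wx": 0,"wy": 0,"wz": 0,"jaw": 0},{"x": 0,"y": 0,"z": 0.2,"wx": 0,"wy": 0,"wz": 0,"jaw": 0},{"x": 0,"y": 0,"z": 0.3,"wx": 0,"wy": 0,"wz": 0,"jaw": 0},{"x": 0,"y": 0,"z": 0.4,"wx": 0,"wy": 0,"wz": 0,"jaw": 0},{"x": 0,"y": 0,"z": 0.5,"wx": 0,"wy": 0,"wz": 0,"jaw": 0},{"x": 0,"y": 0,"z": 0.4,"wx": 0,"wy": 0,"wz": 0,"jaw": 0},{"x": 0,"y": 0,"z": 0,"wx": 0,"wy": 0,"wz": 0,"jaw": 0},{"x": 0,"y": 0,"z": 0,"wx": 0,"wy": 0,"wz": 0,"jaw": 0}])

```text
time_s: 4.78
tcp_pos: [0.533, 0.2818, 0.3257]
orientation: [-3.14, -0.011, -0.002]
force: [0.4, 0.3, -2.4]
finger_gap: 0.335
```

The jaw opening is 29.5 mm and there is 2.4 N of weight, so the lid is held. Carrying it to the mat.

play_rows(rows=[{"x": 0,"y": -0.3,"z": 0,"wx": 0,"wy": 0,"wz": 0,"jaw": 0},{"x": 0,"y": -0.6,"z": 0,"wx": 0,"wy": 0,"wz": 0,"jaw": 0},{"x": 0,"y": -0.9,"z": 0,"wx": 0,"wy": 0,"wz": 0,"jaw": 0},{"x": 0,"y": -0.9,"z": 0,"wx": 0,"wy": 0,"wz": 0,"jaw": 0},{"x": 0,"y": -0.9,"z": 0,"wx": 0,"wy": 0,"wz": 0,"jaw": 0},{"x": 0,"y": -0.9,"z": 0,"wx": 0,"wy": 0,"wz": 0,"jaw": 0},{"x": 0,"y": -0.9,"z": 0,"wx": 0,"wy": 0,"wz": 0,"jaw": 0},{"x": 0,"y": -0.9,"z": 0,"wx": 0,"wy": 0,"wz": 0,"jaw": 0},{"x": 0,"y": -0.9,"z": 0,"wx": 0,"wy": 0,"wz": 0,"jaw": 0},{"x": 0,"y": -0.9,"z": 0,"wx": 0,"wy": 0,"wz": 0,"jaw": 0}])

```text
time_s: 5.62
tcp_pos: [0.5321, 0.0769, 0.324]
orientation: [3.141, 0.011, -0.002]
force: [0.5, 0.0, -2.9]
finger_gap: 0.338
```

play_rows(rows=[{"x": 0,"y": -0.9,"z": -0.3,"wx": 0,"wy": 0,"wz": 0,"jaw": 0},{"x": 0,"y": -0.9,"z": -0.5,"wx": 0,"wy": 0,"wz": 0,"jaw": 0},{"x": 0,"y": -0.9,"z": -0.5,"wx": 0,"wy": 0,"wz": 0,"jaw": 0},{"x": 0,"y": -0.6,"z": -0.5,"wx": 0,"wy": 0,"wz": 0,"jaw": 0},{"x": -0.04,"y": -0.36,"z": -0.5,"wx": 0,"wy": 0,"wz": 0,"jaw": 0},{"x": 0,"y": 0,"z": -0.5,"wx": 0,"wy": 0,"wz": 0,"jaw": 0},{"x": 0,"y": 0,"z": -0.5,"wx": 0,"wy": 0,"wz": 0,"jaw": 0},{"x": 0,"y": 0,"z": -0.5,"wx": 0,"wy": 0,"wz": 0,"jaw": 0},{"x": 0,"y": 0,"z": 0,"wx": 0,"wy": 0,"wz": 0,"jaw": 0},{"x": 0,"y": 0,"z": 0,"wx": 0,"wy": 0,"wz": 0,"jaw": 0}])

```text
time_s: 6.45
tcp_pos: [0.5312, -0.0132, 0.229]
orientation: [3.141, 0.011, -0.004]
force: [-0.3, -0.1, -2.9]
finger_gap: 0.333
```

play_rows(rows=[{"x": 0,"y": 0.04,"z": -0.3,"wx": 0,"wy": 0,"wz": 0,"jaw": 0},{"x": 0,"y": 0,"z": -0.3,"wx": 0,"wy": 0,"wz": 0,"jaw": 0},{"x": 0,"y": 0,"z": -0.2,"wx": 0,"wy": 0,"wz": 0,"jaw": 0},{"x": 0,"y": 0,"z": -0.15,"wx": 0,"wy": 0,"wz": 0,"jaw": 0},{"x": 0,"y": 0,"z": -0.1,"wx": 0,"wy": 0,"wz": 0,"jaw": 0},{"x": 0,"y": 0,"z": -0.04,"wx": 0,"wy": 0,"wz": 0,"jaw": 0},{"x": 0,"y": 0,"z": -0.04,"wx": 0,"wy": 0,"wz": 0,"jaw": 0},{"x": 0,"y": 0,"z": 0,"wx": 0,"wy": 0,"wz": 0,"jaw": 0}])

```text
time_s: 7.12
tcp_pos: [0.532, -0.0112, 0.2014]
orientation: [3.142, 0.012, 0.0]
force: [-0.3, -0.7, -1.8]
finger_gap: 0.333
```

play_rows(rows=[{"x": 0,"y": 0,"z": -0.03,"wx": 0,"wy": 0,"wz": 0,"jaw": 0},{"x": 0,"y": 0,"z": -0.03,"wx": 0,"wy": 0,"wz": 0,"jaw": 0},{"x": 0,"y": 0,"z": 0,"wx": 0,"wy": 0,"wz": 0,"jaw": 0},{"x": 0,"y": 0,"z": 0,"wx": 0,"wy": 0,"wz": 0,"jaw": 0}])

```text
time_s: 7.45
tcp_pos: [0.532, -0.0113, 0.2]
orientation: [-3.142, -0.011, -0.0]
force: [0.5, 0.8, -2.5]
finger_gap: 0.332
```

play_rows(rows=[{"x": 0,"y": 0,"z": -0.03,"wx": 0,"wy": 0,"wz": 0,"jaw": 0},{"x": 0,"y": 0,"z": 0,"wx": 0,"wy": 0,"wz": 0,"jaw": 0},{"x": 0,"y": 0,"z": 0,"wx": 0,"wy": 0,"wz": 0,"jaw": 0}])

```text
time_s: 7.7
tcp_pos: [0.532, -0.0112, 0.1997]
orientation: [-3.142, -0.012, -0.001]
force: [-2.9, -0.5, 5.1]
finger_gap: 0.333
```

play_rows(rows=[{"x": 0,"y": 0,"z": -0.03,"wx": 0,"wy": 0,"wz": 0,"jaw": 0},{"x": 0,"y": 0,"z": 0,"wx": 0,"wy": 0,"wz": 0,"jaw": 0},{"x": 0,"y": 0,"z": 0,"wx": 0,"wy": 0,"wz": 0,"jaw": 0}])

```text
time_s: 7.95
tcp_pos: [0.532, -0.0112, 0.1997]
orientation: [3.142, 0.012, 0.001]
force: [-6.0, 1.4, 14.8]
finger_gap: 0.333
```

The lid is seated at the expected height. I'll relieve the push, release, rise, and check the lid while moving on.

play_rows(rows=[{"x": 0,"y": 0,"z": 0.05,"wx": 0,"wy": 0,"wz": 0,"jaw": 0},{"x": 0,"y": 0,"z": 0,"wx": 0,"wy": 0,"wz": 0,"jaw": 0.4},{"x": 0,"y": 0,"z": 0,"wx": 0,"wy": 0,"wz": 0,"jaw": 0.5},{"x": 0,"y": 0,"z": 0,"wx": 0,"wy": 0,"wz": 0,"jaw": 1},{"x": 0,"y": 0,"z": 0,"wx": 0,"wy": 0,"wz": 0,"jaw": 1},{"x": 0,"y": 0,"z": 0.3,"wx": 0,"wy": 0,"wz": 0,"jaw": 1},{"x": 0,"y": 0,"z": 0.6,"wx": 0,"wy": 0,"wz": 0,"jaw": 1},{"x": 0,"y": 0,"z": 0.9,"wx": 0,"wy": 0,"wz": 0,"jaw": 1},{"x": 0,"y": 0,"z": 1,"wx": 0,"wy": 0,"wz": 0,"jaw": 1},{"x": 0,"y": 0,"z": 1,"wx": 0,"wy": 0,"wz": -6,"jaw": 1}])

```text
time_s: 8.78
tcp_pos: [0.5318, -0.0113, 0.296]
orientation: [3.138, -0.15, -0.001]
force: [1.1, -0.0, 0.3]
finger_gap: 0.941
```

play_rows(rows=[{"x": 0.1,"y": -0.5,"z": 1,"wx": 0,"wy": 0,"wz": -6,"jaw": 1},{"x": 0.1,"y": -0.7,"z": 1,"wx": 0,"wy": 0,"wz": -6,"jaw": 1},{"x": 0.1,"y": -0.7,"z": 1,"wx": 0,"wy": 0,"wz": -6,"jaw": 1},{"x": 0.1,"y": -0.7,"z": 1,"wx": 0,"wy": 0,"wz": -6,"jaw": 1},{"x": 0.1,"y": -0.7,"z": 0,"wx": 0,"wy": 0,"wz": -6,"jaw": 1},{"x": 0.1,"y": -0.7,"z": 0,"wx": 0,"wy": 0,"wz": -6,"jaw": 1},{"x": 0.1,"y": -0.7,"z": 0,"wx": 0,"wy": 0,"wz": -6,"jaw": 1},{"x": 0.1,"y": -0.7,"z": 0,"wx": 0,"wy": 0,"wz": -6,"jaw": 1},{"x": 0,"y": 0,"z": 0,"wx": 0,"wy": 0,"wz": 0,"jaw": 1},{"x": 0,"y": 0,"z": 0,"wx": 0,"wy": 0,"wz": 0,"jaw": 1}])

```text
time_s: 9.62
tcp_pos: [0.5518, -0.147, 0.3949]
orientation: [2.804, -1.417, -0.0]
force: [-0.2, -0.0, 0.3]
finger_gap: 1.0
```

Run:
```python
from h import *; import json
s,im=snap('wrist','w3.png'); print(s['tcp_pos'],s['orientation'],s['time_s'],s['q'])
json.dump({k:np.array(s[k]).tolist() for k in('tcp_pos','orientation')},open('w3.json','w'))
for P in((.532,-.012,.037),(.5725,-.2887,.169)):print(proj('wrist',P,s))
```

```text
[ 0.55177353 -0.14700506  0.39486713] [ 2.80391996e+00 -1.41680703e+00 -1.88006243e-04] 9.6167 [ 8.21666790e-02  1.95516628e-01 -2.36535200e-01 -2.48030350e-05
 -1.13887109e+00  5.52890604e-01]
[252.87968852 334.70656213]
[461.39240924  17.96034781]
```

View pics/w3.png

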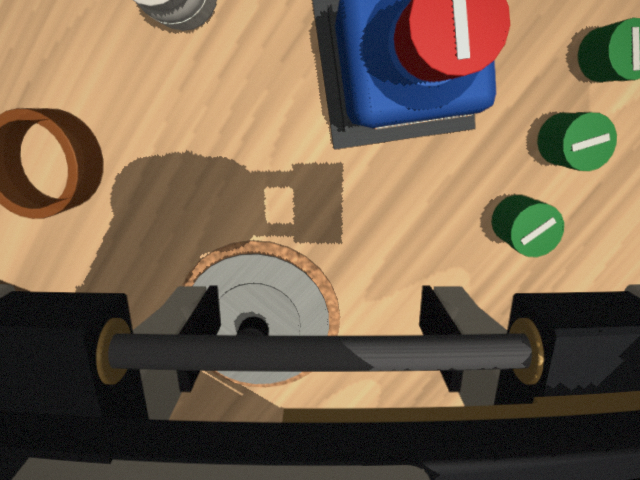

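The lid sits upright and roughly centred on the mat, with its knob at (253,325). The cap top is near (460,24), cut off at the top, so I'll step closer with the final yaw.

play_rows(rows=[{"x": 0.18,"y": -0.5,"z": 0,"wx": 0,"wy": 0,"wz": -5,"jaw": 1},{"x": 0.18,"y": -0.5,"z": 0,"wx": 0,"wy": 0,"wz": -5,"jaw": 1},{"x": 0.18,"y": -0.5,"z": 0,"wx": 0,"wy": 0,"wz": -5,"jaw": 1},{"x": 0.18,"y": -0.5,"z": 0,"wx": 0,"wy": 0,"wz": -5,"jaw": 1},{"x": 0,"y": -0.5,"z": 0,"wx": 0,"wy": 0,"wz": -6,"jaw": 1},{"x": 0,"y": 0,"z": 0,"wx": 0,"wy": 0,"wz": 0,"jaw": 1},{"x": 0,"y": 0,"z": 0,"wx": 0,"wy": 0,"wz": 0,"jaw": 1},{"x": 0,"y": 0,"z": 0,"wx": 0,"wy": 0,"wz": 0,"jaw": 1}])

```text
time_s: 10.33
tcp_pos: [0.5699, -0.208, 0.3948]
orientation: [-2.417, 2.006, 0.0]
force: [0.0, 0.5, -1.1]
finger_gap: 1.001
```

Run:
```python
from h import *; import json
s,im=snap('wrist','w4.png'); print(s['tcp_pos'],s['orientation'],s['time_s'])
json.dump({k:np.array(s[k]).tolist() for k in('tcp_pos','orientation')},open('w4.json','w'))
print(proj('wrist',(.5725,-.2887,.169),s))
```

```text
[ 0.56986668 -0.20801772  0.39475085] [-2.41737816e+00  2.00620909e+00  1.96729793e-04] 10.3333
[345.41350446 115.94875109]
```

View pics/w4.png

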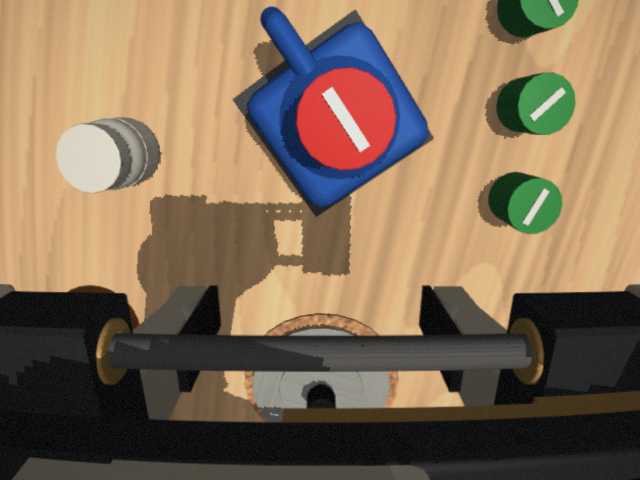

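The cap's top face has its centre at about (346.5,119), and its stripe runs along (326,89) to (367,151).

Run:
```python
from h import *; import json
s=json.load(open('w4.json'))
print(at('wrist',(346.5,119.3),.169,s)); a,b=at('wrist',(367,151),.169,s),at('wrist',(326,89),.169,s)
print(np.degrees(np.arctan2(*(b-a)[1::-1])))
```

```text
[ 0.57164888 -0.28721847  0.169     ]
-44.50761150088124
```

play_rows(rows=[{"x": 0.08,"y": -0.5,"z": 0,"wx": 0,"wy": 0,"wz": 0,"jaw": 1},{"x": 0,"y": -0.8,"z": 0,"wx": 0,"wy": 0,"wz": 0,"jaw": 1},{"x": 0,"y": -0.8,"z": 0,"wx": 0,"wy": 0,"wz": 0,"jaw": 1},{"x": 0,"y": -0.7,"z": -0.3,"wx": 0,"wy": 0,"wz": 0,"jaw": 1},{"x": 0,"y": -0.4,"z": -0.4,"wx": 0,"wy": 0,"wz": 0,"jaw": 1},{"x": 0,"y": 0,"z": -0.7,"wx": 0,"wy": 0,"wz": 0,"jaw": 1},{"x": 0,"y": 0,"z": -0.7,"wx": 0,"wy": 0,"wz": 0,"jaw": 1},{"x": 0,"y": 0,"z": -0.6,"wx": 0,"wy": 0,"wz": 0,"jaw": 0.9},{"x": 0,"y": 0,"z": -0.4,"wx": 0,"wy": 0,"wz": 0,"jaw": 0.9},{"x": 0,"y": 0,"z": 0,"wx": 0,"wy": 0,"wz": 0,"jaw": 0.9}])

```text
time_s: 11.22
tcp_pos: [0.5712, -0.2884, 0.3143]
orientation: [2.413, -2.009, -0.006]
force: [-0.8, -0.4, -0.4]
finger_gap: 0.906
```

play_rows(rows=[{"x": 0,"y": 0,"z": 0,"wx": 0,"wy": 0,"wz": 0,"jaw": 0.7},{"x": 0,"y": 0,"z": 0,"wx": 0,"wy": 0,"wz": 0,"jaw": 0.65}])

```text
time_s: 11.38
tcp_pos: [0.5724, -0.2888, 0.318]
orientation: [-2.415, 2.01, -0.002]
force: [0.1, -0.1, 0.5]
finger_gap: 0.804
```

play_rows(rows=[{"x": 0,"y": 0,"z": 0,"wx": 0,"wy": 0,"wz": 0,"jaw": 0.55},{"x": 0,"y": 0,"z": 0,"wx": 0,"wy": 0,"wz": 0,"jaw": 0.5},{"x": 0,"y": 0,"z": 0,"wx": 0,"wy": 0,"wz": 0,"jaw": 0.4},{"x": 0,"y": 0,"z": 0,"wx": 0,"wy": 0,"wz": 0,"jaw": 0.3},{"x": 0,"y": 0,"z": 0,"wx": 0,"wy": 0,"wz": 0,"jaw": 0.3},{"x": 0,"y": 0,"z": 0,"wx": 0,"wy": 0,"wz": 0,"jaw": 0.3}], grip_force=45)

```text
time_s: 11.88
tcp_pos: [0.5721, -0.2888, 0.3177]
orientation: [-2.414, 2.01, -0.001]
force: [-0.5, 1.2, 3.6]
finger_gap: 0.559
```

play_rows(rows=[{"x": 0,"y": 0,"z": -0.1,"wx": 0,"wy": 0,"wz": 0,"jaw": 0.3},{"x": 0,"y": 0,"z": -0.1,"wx": 0,"wy": 0,"wz": 0,"jaw": 0.3},{"x": 0,"y": 0,"z": -0.1,"wx": 0,"wy": 0,"wz": 0,"jaw": 0.3},{"x": 0,"y": 0,"z": 0,"wx": 0,"wy": 0,"wz": 0,"jaw": 0.3},{"x": 0,"y": 0,"z": 0,"wx": 0,"wy": 0,"wz": 0,"jaw": 0.3}])

```text
time_s: 12.3
tcp_pos: [0.5722, -0.2888, 0.3106]
orientation: [-2.414, 2.01, -0.002]
force: [-2.2, 2.7, 9.1]
finger_gap: 0.559
```

Pressed about 7 mm with about 9 N, which fits the spring. I'll press a touch more and then turn.

play_rows(rows=[{"x": 0,"y": 0,"z": -0.03,"wx": 0,"wy": 0,"wz": 0,"jaw": 0.3},{"x": 0,"y": 0,"z": 0,"wx": 0,"wy": 0,"wz": 2,"jaw": 0.3},{"x": 0,"y": 0,"z": 0,"wx": 0,"wy": 0,"wz": 4,"jaw": 0.3},{"x": 0,"y": 0,"z": 0,"wx": 0,"wy": 0,"wz": 5,"jaw": 0.3},{"x": 0,"y": 0,"z": 0,"wx": 0,"wy": 0,"wz": 5,"jaw": 0.3},{"x": 0,"y": 0,"z": 0,"wx": 0,"wy": 0,"wz": 4,"jaw": 0.3},{"x": 0,"y": 0,"z": 0,"wx": 0,"wy": 0,"wz": 0,"jaw": 0.3}])

```text
time_s: 12.88
tcp_pos: [0.5728, -0.2891, 0.3106]
orientation: [-2.73, 1.554, -0.006]
force: [-0.7, -0.1, 10.4]
finger_gap: 0.562
```

```bash
python3 -c "
from h import *
s=env.sense();print(s['force'],s['torque'],s['tcp_pos'],np.degrees(R.from_rotvec(s['orientation']).as_euler('ZYX')),s['q'])"
```

```text
[-0.71924022 -0.09091485 10.41707999] [ 0.25017546 -0.06253585  0.01065687] [ 0.57284979 -0.28909838  0.31056276] [-5.92841369e+01 -1.78619077e-01 -1.79880496e+02] [-0.16348434  0.37437381 -0.19116387  0.00123728 -1.00165583  0.69891563]
```

Turning freely: 20° done, torque near zero. Another 65° to go.

play_rows(rows=[{"x": 0,"y": 0,"z": -0.02,"wx": 0,"wy": 0,"wz": 5,"jaw": 0.3},{"x": 0,"y": 0,"z": 0,"wx": 0,"wy": 0,"wz": 6,"jaw": 0.3},{"x": 0,"y": 0,"z": 0,"wx": 0,"wy": 0,"wz": 6,"jaw": 0.3},{"x": 0,"y": 0,"z": 0,"wx": 0,"wy": 0,"wz": 6,"jaw": 0.3},{"x": 0,"y": 0,"z": 0,"wx": 0,"wy": 0,"wz": 6,"jaw": 0.3},{"x": 0,"y": 0,"z": 0,"wx": 0,"wy": 0,"wz": 5,"jaw": 0.3},{"x": 0,"y": 0,"z": 0,"wx": 0,"wy": 0,"wz": 0,"jaw": 0.3}])

```text
time_s: 13.47
tcp_pos: [0.573, -0.2891, 0.3102]
orientation: [3.065, -0.686, 0.007]
force: [0.8, 0.3, 10.7]
finger_gap: 0.56
```

play_rows(rows=[{"x": 0,"y": 0,"z": 0,"wx": 0,"wy": 0,"wz": 5,"jaw": 0.3},{"x": 0,"y": 0,"z": 0,"wx": 0,"wy": 0,"wz": 6,"jaw": 0.3},{"x": 0,"y": 0,"z": 0,"wx": 0,"wy": 0,"wz": 6,"jaw": 0.3},{"x": 0,"y": 0,"z": 0,"wx": 0,"wy": 0,"wz": 6,"jaw": 0.3},{"x": 0,"y": 0,"z": 0,"wx": 0,"wy": 0,"wz": 5,"jaw": 0.3},{"x": 0,"y": 0,"z": 0,"wx": 0,"wy": 0,"wz": 4,"jaw": 0.3},{"x": 0,"y": 0,"z": 0,"wx": 0,"wy": 0,"wz": 0,"jaw": 0.3}])

```text
time_s: 14.05
tcp_pos: [0.5732, -0.2884, 0.31]
orientation: [3.135, 0.184, 0.006]
force: [0.9, 4.5, 10.3]
finger_gap: 0.56
```

```bash
python3 -c "
from h import *
s=env.sense();print(s['force'],s['torque'],s['tcp_pos'],np.degrees(R.from_rotvec(s['orientation']).as_euler('ZYX')),s['q'])"
```

```text
[ 0.86683154  4.48577647 10.31770319] [ 1.89852297 -0.4148862   0.01361395] [ 0.57317493 -0.28835675  0.30999072] [  6.71622664  -0.23205755 179.94336626] [-1.62598102e-01  3.74775979e-01 -1.91403264e-01 -2.00277124e-04
 -1.00045146e+00  1.85072048e+00]
```

Turned 86°. I'll lift gently and check the force for a catch.

play_rows(rows=[{"x": 0,"y": 0,"z": 0.15,"wx": 0,"wy": 0,"wz": 0,"jaw": 0.3},{"x": 0,"y": 0,"z": 0.15,"wx": 0,"wy": 0,"wz": 0,"jaw": 0.3},{"x": 0,"y": 0,"z": 0.15,"wx": 0,"wy": 0,"wz": 0,"jaw": 0.3},{"x": 0,"y": 0,"z": 0.1,"wx": 0,"wy": 0,"wz": 0,"jaw": 0.3},{"x": 0,"y": 0,"z": 0,"wx": 0,"wy": 0,"wz": 0,"jaw": 0.3},{"x": 0,"y": 0,"z": 0,"wx": 0,"wy": 0,"wz": 0,"jaw": 0.3}])

```text
time_s: 14.55
tcp_pos: [0.572, -0.2887, 0.3219]
orientation: [-3.136, -0.176, 0.0]
force: [2.0, 1.7, 2.0]
finger_gap: 0.563
```

play_rows(rows=[{"x": 0,"y": 0,"z": 0.2,"wx": 0,"wy": 0,"wz": 0,"jaw": 0.3},{"x": 0,"y": 0,"z": 0.2,"wx": 0,"wy": 0,"wz": 0,"jaw": 0.3},{"x": 0,"y": 0,"z": 0.3,"wx": 0,"wy": 0,"wz": 0,"jaw": 0.3},{"x": 0,"y": 0,"z": 0.3,"wx": 0,"wy": 0,"wz": 0,"jaw": 0.3},{"x": 0,"y": 0,"z": 0.3,"wx": 0,"wy": 0,"wz": 0,"jaw": 0.3},{"x": 0,"y": 0,"z": 0.3,"wx": 0,"wy": 0,"wz": 0,"jaw": 0.3},{"x": 0,"y": 0,"z": 0.3,"wx": 0,"wy": 0,"wz": 0,"jaw": 0.3},{"x": 0,"y": 0,"z": 0.2,"wx": 0,"wy": 0,"wz": 0,"jaw": 0.3},{"x": 0,"y": 0,"z": 0,"wx": 0,"wy": 0,"wz": 0,"jaw": 0.3},{"x": 0,"y": 0,"z": 0,"wx": 0,"wy": 0,"wz": 0,"jaw": 0.3}])

```text
time_s: 15.38
tcp_pos: [0.5719, -0.2888, 0.375]
orientation: [3.137, 0.176, 0.001]
force: [-0.5, 0.1, -0.4]
finger_gap: 0.56
```

Run:
```python
from h import *
s,im=snap('scene','s2.png');_,t=snap('top','t2.png')
print(s['tcp_pos'],s['force'],s['finger_gap'],s['time_s'],R.from_rotvec(s['orientation']).as_matrix()[:,2])
cv2.imwrite('pics/c2.png',np.hstack([cv2.resize(im[120:420,130:430],(400,400))[:,:,::-1],cv2.resize(t[180:330,130:280],(400,400))[:,:,::-1]]))
cv2.imwrite('pics/c3.png',np.hstack([cv2.resize(im[210:360,190:340],(400,400),interpolation=2)[:,:,::-1],cv2.resize(t[200:330,260:390],(400,400),interpolation=2)[:,:,::-1]]))
```

```text
[ 0.57189403 -0.28875633  0.37496722] [-0.49659996  0.09031193 -0.43021862] 0.5598608489524167 15.3833 [ 5.39133292e-04  2.49099281e-05 -9.99999854e-01]
```

View pics/c3.png

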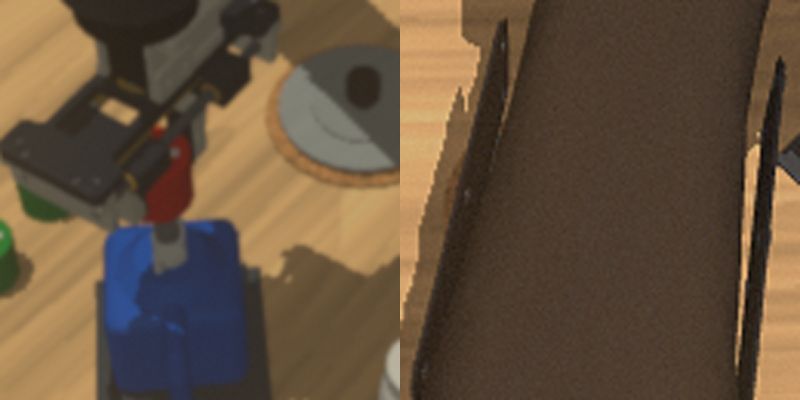

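View pics/s2.png

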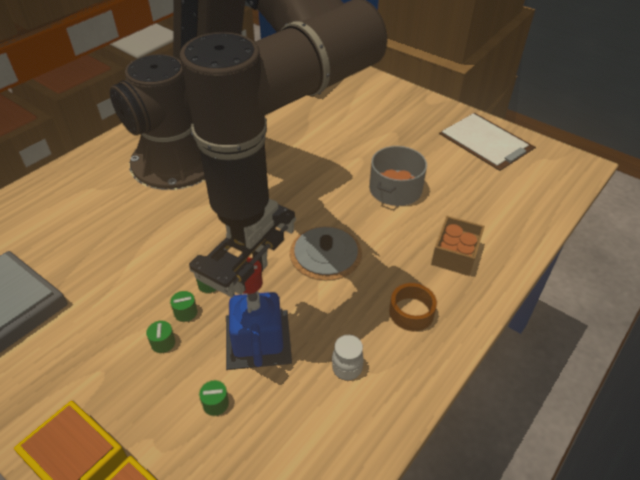

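The scene picture shows the cap upright in the gripper at (252,275) above the bare neck, and the lid with its knob up at (326,243) on the mat. The pot and bystanders have not moved. I'll lower 12 mm so the cap is a clear few centimetres over the neck, then hand in.

play_rows(rows=[{"x": 0,"y": 0,"z": -0.25,"wx": 0,"wy": 0,"wz": 0,"jaw": 0.3},{"x": 0,"y": 0,"z": -0.25,"wx": 0,"wy": 0,"wz": 0,"jaw": 0.3},{"x": 0,"y": 0,"z": 0,"wx": 0,"wy": 0,"wz": 0,"jaw": 0.3},{"x": 0,"y": 0,"z": 0,"wx": 0,"wy": 0,"wz": 0,"jaw": 0.3},{"x": 0,"y": 0,"z": 0,"wx": 0,"wy": 0,"wz": 0,"jaw": 0.3}])

```text
time_s: 15.9
tcp_pos: [0.572, -0.2888, 0.3618]
orientation: [-3.137, -0.176, 0.001]
force: [-0.3, -0.6, -0.0]
finger_gap: 0.562
```

```bash
python3 -c "
from rig import env
s=env.sense();print(s['tcp_pos'],s['force'],s['finger_gap'],s['time_s']);print(env.job_done())"
```

```text
[ 0.57200409 -0.28879219  0.36180288] [-0.32608156 -0.6326959  -0.01487476] 0.5617516614692459 15.9
the job is handed in; nothing more can be done
None
```

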